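# Index the inspection camera to the next hole and hold the lock pin home

## Task

The inspection camera on the bridge is pinned over the middle calibration target: pull its lock knob up to free the pin, slide the camera along the bar to the next hole, on the side where the green circuit board lies, and let the pin drop in there. The pin is a snug fit, so push the knob down until it is fully home, and leave the boards and everything else on the bench where they are. Finish while holding: keep hold of the knob with the pin fully home, so that a colleague can tighten the clamp screw.

Things in the scene. Friction and masses are not known exactly. Their poses are not given: they have to be found in the camera images.
- rig: Camera bridge, fixed on a teal mat (3 mm): aluminium base plate 240 x 440 x 10 mm, two posts, and a level square bar 30 x 30 mm, 400 mm long, along the rig's y axis. Origin: centre of the plate's underside; z up. Bar's centre line at rig x = -20 mm, its top at z = 155 mm. Five 9.5 mm index holes in its top at rig y = -120, -60, 0, 60, 120 mm; the pin starts in y = 0, over a black-and-white target
- sleeve (a joint): slide of the blue sleeve (44 x 64 x 43 mm) that carries camera and lock plunger along the bar: metres along the rig's +y, 0 = pin in the middle hole, +0.060 and -0.060 = the next holes. About 1.5 N of friction with the pin out; it stays where it is left. The loose clamp screw on its side is not part of the job
- plunger (a joint): lift of the lock plunger: metres, 0 = pin fully home (knob on its steel barrel), 0.012 = upper stop. The round-nosed 8 mm pin goes 9 mm into the bar: clear above 0.009; let down off a hole it rests on the bar at 0.009; it finds a hole within 2 mm. A spring pulls it down: lifting takes 6 N, 11 N at the top. Friction leaves it 2 to 3 mm short of home on the spring alone: a push of 2 to 5 N seats it
- knob: pull knob of the plunger, upright on top of the sleeve: black grip 28 mm in diameter, 21 mm high, under a red cap 34 mm in diameter, 6 mm thick. It moves with plunger and sleeve. Nothing stands beside or above it; the sleeve's top is 17.5 mm below the grip's lower edge when home. Its origin lies 189.5 mm below knob_grip: use that point
- knob_grip (a point): centre of the knob's black grip, on its axis, half-way up the grip: 189.5 mm above the rig's origin when the pin is home, 10.5 mm below the red cap's underside
- lens (a point): the camera's lens: lower end of the black barrel that hangs on the rig's +x side of the sleeve, 50 mm from the bar's centre line, 77 mm above the rig's origin, with a white ring light (55 mm) around it. It moves with the sleeve
- pcb_carrier: black carrier 70 x 52 x 10 mm with the green circuit board in it, loose on the base plate between two low steel fences, under the camera's position at the next hole to one side of the middle (rig y = +60 or -60 mm, rig x = 30 mm). Origin: centre of its underside
- empty_carrier: the same black carrier, 70 x 52 x 10 mm, without a board, at the opposite place. Origin: centre of its underside
- driver_small: bystander: small screwdriver, black handle with red end, 140 mm long, 15 mm thick, lying on the base plate on the robot's side of the bar. Origin: under its middle
- driver_long: bystander: screwdriver, black handle with red end, 200 mm long, lying beside the base plate. Origin: under its middle
- alcohol: bystander: small white bottle with blue cap, 42 mm in diameter, 100 mm tall, standing on the base plate. Origin: centre of its underside
- spool: bystander: steel-grey solder spool, 42 mm in diameter, 38 mm tall, standing on the base plate. Origin: centre of its underside
- cutters: bystander: side cutters with red handles, about 135 mm long, lying beside the base plate. Origin: under the joint

How it is judged:
By the outcome, as a careful person would: the job done as asked, in the order asked, and still so for the second after the job is handed in, while the arm keeps its last pose, push and grip.
It also fails if it takes over 42 s, if anything falls off the work surface, if the arm or the gripper's body presses on something with over 40 N, if the wrist force passes 120 N, or if a joint passes its speed limit or range.

## Robot

A 6-joint arm with a two-finger parallel gripper is mounted at the origin on the work surface. World frame = base frame: x ahead of the robot, y to its left, z up, the work surface at z = 0. Lengths are in mm, angles in rad, forces in N, time in s.
With the tool pointing down it reaches from about 325 to 900 mm from the base axis. Payload 3.5 kg.
Tool frame: the origin (TCP) lies between the finger pads; the fingertips stand 14 mm ahead of it and the grasp point (between the pads) lies 5 mm behind it; z points along the fingers, y is the direction in which the jaws open and shut (so a half turn about z gives the same grasp; the last joint's range is limited). The gripper opens to 85 mm and grips with 20 to 120 N. Pads are 22 mm wide; open, the fingers measure 114 mm over their backs; the gripper's body (76 mm by 85 mm) begins 54 mm behind the grasp point. The pads swing forward as they close: fully open they stand 13 mm farther back than shut.
Start: joints at [-1.298, 0.276, -0.026, 1.268, 0, 1.467], TCP at [229.373, -581.386, 245.313] pointing down, gripper open.
Joint ranges: [-3.12, 3.12], [-0.85, 1.88], [-1.08, 1.24], [-1.95, 2.15], [-1.57, 1.53], [-3.14, 3.14]. Speed limits (rad/s): [2.57, 2.57, 3.14, 3.14, 3.14, 3.14].

## Interface

Orientations are given as [roll, pitch, yaw] about the fixed x, y, z axes, in that order (R = Rz(yaw) Ry(pitch) Rx(roll)).
In Python, from station import env gives the robot as it stands.
- The arm moves only by the tool servo_tool, never from a script. Its argument "deltas" is text: rows parted by semicolons, each of 6 numbers parted by spaces: the shift along the tool's x, y, z in m, then the turn, a rotation vector about the tool's x, y, z in rad. A call has exactly 8 rows; each row is the pose to reach, as a shift and turn from the pose commanded when the call began, along the tool's axes at that moment; what a row does not reach only later rows make up. A row lasts 1/10 s, in which the tool goes at most 50 mm and 8.59 degrees, less where a joint would pass 70% of its speed; a pose out of reach is approached as far as the arm can. A call with a gripper value outside its range is refused whole. "claw" is the opening, from 0 (shut) to 1 (fully open), set as the call begins (left out, the last holds). The fingers move at their own pace and stop on an object; "grip_force" is the grip in N (left out, the last holds). Time passes only in rows, so rows that repeat a pose let the fingers close, or fill a call up. It gives the time, the measured TCP pose, the force and the opening at its end, in the units of the state.
- env.get_state(): the state, without advancing time (a new reading comes with each control period).
- env.read_camera(name): name is "side" or "top" or "wrist"; returns the picture (400x640x3 uint8, red, green, blue); there is no depth.
- env.camera_params(name): a dict with "camera_matrix" (3x3 intrinsics, pixels), "R" (3x3) and "t" (3): a world point X has camera coordinates R X + t. Camera axes: x right, y down, z forward; pixel columns grow to the right and rows downward; lengths in mm; the calibration is good to about 2 mm. A picture is of the moment at which its call begins: read the wrist's pose just before it. camera_params takes no time and is no camera call; for the wrist camera it gives the pose at the moment of the call.
- env.sign_off(): hands the job in, once; it reports no verdict.
The state is a dict: "time": time; "q": joint angles; "joint_vel": joint speeds; "joint_torque": joint torques, N m; "eef_pos": TCP position; "tool_rot": TCP orientation; "force": force on the tool from outside, world axes, zero at the start; "moment": the same for the moment, N m; "finger_gap": finger opening in mm.
Only numpy, scipy, OpenCV 4.12 (cv2) and the standard library are available. Lean on these libraries where they do the work, as an engineer would, in place of code of your own. Each camera call takes 0.05 s, during which the arm holds its last target. There are 200 camera calls.

## Working session

There is one attempt and no reset: what is moved stays moved. The work goes in short steps, Python scripts to look and compute and a tool call to move; the robot and the scene stay as the last step left them, time stands still between calls to the robot, and variables do not carry over. Pictures are saved under pics/ and viewed, about 8 in all and at most 12, crops included, and the job is handed in when it is done.

Besides the shell and the picture viewer there is one more tool, called after "Call:" in YAML: its name, and indented under it one key for each argument. servo_tool: Moves the arm, as the interface text tells. Its arguments: {"type":"object","properties":{"deltas":{"type":"string"},"claw":{"type":"number"},"grip_force":{"type":"number"}},"required":["deltas"]}

```bash
mkdir -p pics
python3 - <<'E'
from station import env
import cv2,numpy as np
s=env.get_state();print(s)
for n in("side","top"):
    im=env.read_camera(n);cv2.imwrite(f"pics/{n}0.png",im[...,::-1])
    p=env.camera_params(n);print(n,{k:np.round(v,4).tolist() for k,v in p.items()})
E
```

```text
{'time': 0.0, 'q': array([-1.29841450e+00,  2.77127904e-01, -2.79309534e-02,  1.26808057e+00,
       -2.45313979e-06,  1.46741672e+00]), 'joint_vel': array([ 0.00114067, -0.00023806, -0.00065786,  0.00014596,  0.00138401,
       -0.00064344]), 'joint_torque': array([ 1.28780041e-03, -4.45507729e+01,  2.95202315e+01,  1.62288244e-02,
        8.36985282e-05, -5.25207099e-06]), 'eef_pos': array([ 229.1481822 , -580.61562554,  244.13931895]), 'tool_rot': array([-3.13926181e+00, -2.39357197e-04,  3.75761154e-01]), 'force': array([0.27481458, 0.12652923, 0.85989821]), 'moment': array([-0.00347563, -0.02495869,  0.09579247]), 'finger_gap': 85.3262180888622}
side {'camera_matrix': [[415.7604, 0.0, 323.568], [0.0, 415.7604, 203.1857], [0.0, 0.0, 1.0]], 'R': [[-0.6554, 0.7552, -0.0144], [0.6737, 0.5758, -0.4632], [-0.3415, -0.3133, -0.8861]], 't': [389.08, -342.1329, 1485.524]}
top {'camera_matrix': [[370.687, 0.0, 321.9334], [0.0, 370.687, 197.1976], [0.0, 0.0, 1.0]], 'R': [[-0.0249, -0.9997, -0.001], [-0.9975, 0.0249, -0.0655], [0.0655, -0.0006, -0.9979]], 't': [43.118, 575.6744, 894.4976]}
```

View pics/top0.png

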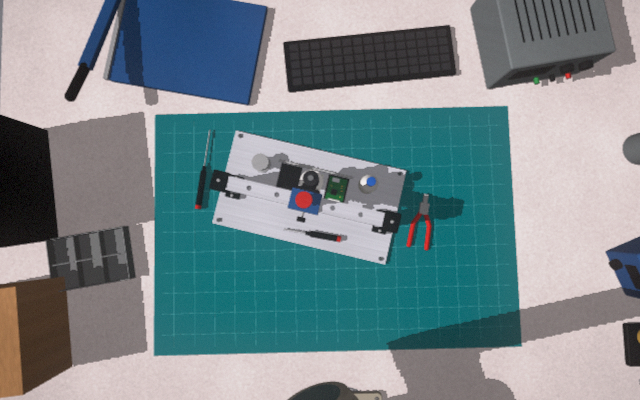

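View pics/side0.png

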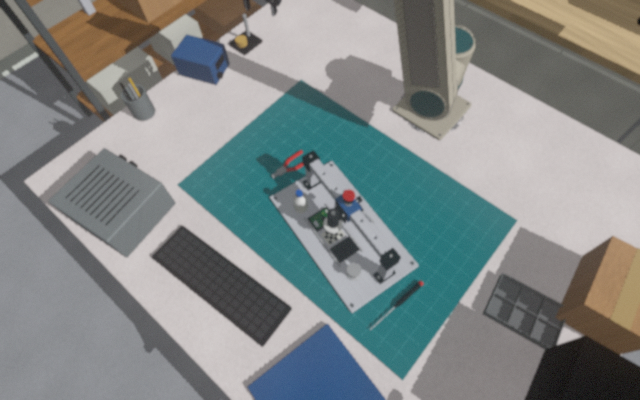

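The top view shows the red cap at about (304,200) and the green board to its right at (337,188), which is world -y. I'll enlarge both views to measure.

Run:
```python
import cv2
a=cv2.imread("pics/top0.png")[120:275,205:415];cv2.imwrite("pics/topc.png",cv2.resize(a,None,fx=3.8,fy=3.8,interpolation=cv2.INTER_CUBIC))
```

```text
(no output)
```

View pics/topc.png

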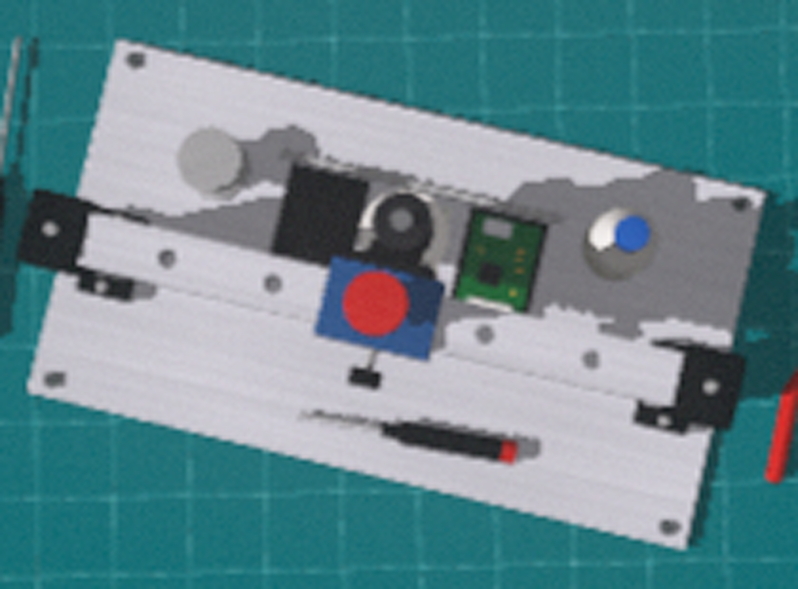

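```bash
cat > h.py <<'E'
import numpy as np,cv2
from station import env
def ray(n,uv,z):
    p=env.camera_params(n);K,R,t=[np.array(p[k],float) for k in("camera_matrix","R","t")]
    d=R.T@np.linalg.inv(K)@[*uv,1];c=-R.T@t
    return c+d*(z-c[2])/d[2]
def red(im):
    h=cv2.cvtColor(im,cv2.COLOR_RGB2HSV);m=(((h[...,0]<8)|(h[...,0]>172))&(h[...,1]>150)&(h[...,2]>90)).astype(np.uint8)
    return cv2.connectedComponentsWithStats(m)
E
python3 - <<'E'
from h import *
f=lambda x,y:((x+.5)/3.8-.5+205,(y+.5)/3.8-.5+120)
P=np.array([ray("top",f(*c),13)[:2] for c in[(118,40),(765,190),(687,548),(30,390)]])
print("corners",P.round(1),np.linalg.norm(np.roll(P,-1,0)-P,axis=1),P.mean(0))
H=np.array([ray("top",f(*c),158)[:2] for c in[(167,259),(273,283),(485,334),(591,359)]])
d=H[0]-H[3];print("holes",H.round(1),np.linalg.norm(d),H.mean(0),"yaw",np.arctan2(-d[0],d[1]))
e=(P[0]-P[1]);print("yaw plate",np.arctan2(-e[0],e[1]), np.arctan2(-(P[3]-P[2])[0],(P[3]-P[2])[1]))
y=np.arctan2(-d[0],d[1]);print("plate->hole0",P.mean(0)+[-20*np.cos(y),-20*np.sin(y)])
for n in("top","side"):
    im=cv2.imread(f"pics/{n}0.png")[...,::-1].copy()
    N,l,s,c=red(im)
    for i in range(1,N):
        if s[i,4]>20: print(n,s[i],c[i],ray(n,c[i],208))
E
```

```text
corners [[ 751.   241. ]
 [ 640.5 -182.2]
 [ 409.4 -122.7]
 [ 521.7  300.4]] [437.40070088 238.63224295 437.76692271 236.86127186] [580.66134952  59.11870696]
holes [[591.  181.7]
 [576.3 123.6]
 [545.3   7.9]
 [530.2 -49.8]] 239.42192538467262 [560.69881489  65.85066014] yaw -0.2567308991193648
yaw plate -0.25523012806144196 -0.25927361595632736
plate->hole0 [561.31684482  64.19710611]
top [565  73   6   5  23] [567.39130435  75.        ] [ 796.12041844 -466.66380703  208.        ]
top [296 192  16  16 213] [303.44131455 199.43661972] [560.67743499  65.06436971 208.        ]
top [407 214  14  33 129] [412.04651163 229.85271318] [ 496.28358022 -144.41660183  208.        ]
top [425 215   6  35 136] [427.32352941 232.35294118] [ 490.71639672 -173.84303731  208.        ]
side [286 152  15  12  29] [291.86206897 157.27586207] [ 573.53484237 -129.21833413  208.        ]
side [344 191  10  10  76] [348.36842105 195.53947368] [565.36997185  65.32153563 208.        ]
```

Call:
servo_tool:
  deltas: "0.034 -0.030 -0.007 0 0 -0.14; 0.068 -0.060 -0.014 0 0 -0.28; 0.102 -0.090 -0.021 0 0 -0.42; 0.136 -0.120 -0.028 0 0 -0.56; 0.170 -0.150 -0.035 0 0 -0.70; 0.204 -0.180 -0.042 0 0 -0.84; 0.238 -0.210 -0.049 0 0 -0.98; 0.272 -0.240 -0.055 0 0 -1.12"
  claw: 0.8

```text
time: 0.9
eef_pos: [394.6, -256.5, 300.4]
tool_rot: [-3.142, -0.0, 1.501]
force: [0.3, -0.4, -0.7]
finger_gap: 68.4
```

```bash
cat >> h.py <<'E'
from scipy.spatial.transform import Rotation as Ro
def delta(tp,tyaw,fp=None,fr=None):
    s=env.get_state();fp=s["eef_pos"] if fp is None else np.array(fp);fr=s["tool_rot"] if fr is None else fr
    A=Ro.from_euler("xyz",fr);B=Ro.from_euler("xyz",[np.pi,0,tyaw])
    print("t",s["time"],"pos",s["eef_pos"].round(1),"rot",s["tool_rot"].round(3),"F",s["force"].round(1),"gap",round(s["finger_gap"],1),"q",s["q"].round(2))
    print("delta m",(A.inv().apply(np.array(tp)-fp)/1000).round(4),"rot",(A.inv()*B).as_rotvec().round(3))
E
python3 -c "
from h import *
delta([561,65,300],np.pi-.257)"
```

```text
t 0.9 pos [ 394.6 -256.5  300.4] rot [-3.142 -0.     1.501] F [ 0.3 -0.4 -0.7] gap 68.4 q [-0.71 -0.03 -0.26  1.34  0.    0.93]
delta m [0.3323 0.1436 0.0004] rot [ 0.    -0.    -1.383]
```

Call:
servo_tool:
  deltas: "0.0415 0.018 0 0 0 -0.145; 0.083 0.036 0 0 0 -0.29; 0.1245 0.054 0 0 0 -0.435; 0.166 0.072 0 0 0 -0.58; 0.2075 0.090 0 0 0 -0.725; 0.249 0.108 0 0 0 -0.87; 0.2905 0.126 0 0 0 -1.015; 0.332 0.1435 0 0 0 -1.16"

```text
time: 1.7
eef_pos: [562.6, 63.9, 299.8]
tool_rot: [-3.141, -0.001, 2.662]
force: [0.6, -0.5, -0.6]
finger_gap: 68.8
```

Call:
servo_tool:
  deltas: "0 0 0 0 0 -0.14; 0 0 0 0 0 -0.223; 0 0 0 0 0 -0.223; 0 0 0 0 0 -0.223; 0 0 0 0 0 -0.223; 0 0 0 0 0 -0.223; 0 0 0 0 0 -0.223; 0 0 0 0 0 -0.223"

```text
time: 2.5
eef_pos: [562.3, 61.8, 300.4]
tool_rot: [3.142, 0.0, 2.878]
force: [0.2, 0.2, 0.5]
finger_gap: 68.1
```

Run:
```python
from h import *
delta([561,65,300],np.pi-.257)
p=env.camera_params("wrist");print(p)
im=env.read_camera("wrist");cv2.imwrite("pics/w1.png",im[...,::-1])
N,l,s,c=red(im)
for i in range(1,N):
    if s[i,4]>40: print(s[i],c[i],ray("wrist",c[i],209))
```

```text
t 2.5 pos [562.3  61.8 300.4] rot [3.142 0.    2.878] F [0.2 0.2 0.5] gap 68.1 q [-0.    0.15 -0.07  1.35  0.    0.26]
delta m [0.0021 0.0028 0.0004] rot [ 0.     0.    -0.006]
{'camera_matrix': array([[346.96239729,   0.        , 325.73255918],
       [  0.        , 346.96239729, 202.07410072],
       [  0.        ,   0.        ,   1.        ]]), 'R': array([[ 2.59672789e-01,  9.65696650e-01, -1.54554753e-04],
       [ 9.18104327e-01, -2.46825733e-01,  3.10099180e-01],
       [ 2.99423592e-01, -8.06662163e-02, -9.50704199e-01]]), 't': array([-205.7104746, -559.8577094,  269.8346164])}
[553  91  12   9  91] [558.75824176  95.0989011 ] [526.92439379 218.35482441 209.        ]
[240  96   9  11  91] [244.34065934 100.87912088] [480.4306534   32.31623406 209.        ]
[ 99 120  17  37 378] [106.41798942 138.27248677] [479.29931242 -59.41630098 209.        ]
[ 62 122  22  45 469] [ 72.31982942 143.65671642] [476.78177894 -81.86877378 209.        ]
[ 306  184   49   49 1898] [329.80663857 208.12697576] [561.1358467  65.0590487 209.       ]
```

View pics/w1.png

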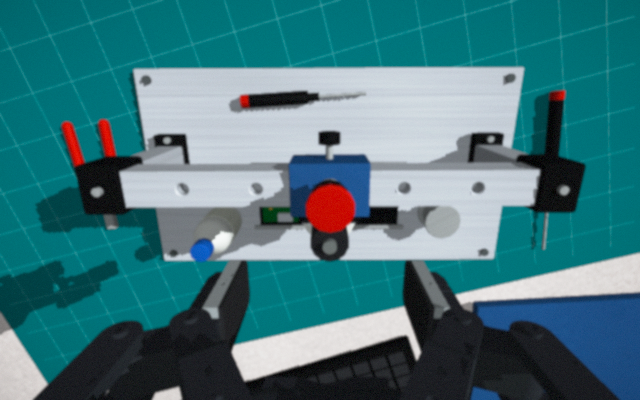

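The wrist view shows the cap at (330,208), which puts the knob at (561.1, 65.1) and agrees with the top view. The bar is level in the picture, so the yaw is right, and the green board is on the image left (world -y). Next I descend.

Call:
servo_tool:
  deltas: "0.002 0.003 0.02 0 0 -0.006; 0.002 0.003 0.04 0 0 -0.006; 0.002 0.003 0.06 0 0 -0.006; 0.002 0.003 0.08 0 0 -0.006; 0.002 0.003 0.095 0 0 -0.006; 0.002 0.003 0.105 0 0 -0.006; 0.002 0.003 0.113 0 0 -0.006; 0.002 0.003 0.113 0 0 -0.006"

```text
time: 3.35
eef_pos: [560.5, 65.4, 186.3]
tool_rot: [-3.141, -0.002, 2.885]
force: [0.3, 0.8, 0.4]
finger_gap: 68.3
```

Run:
```python
from h import *
delta([561.1,65.1,187],np.pi-.257)
im=env.read_camera("wrist");cv2.imwrite("pics/w2.png",im[...,::-1])
```

```text
t 3.35 pos [560.5  65.4 186.3] rot [-3.141e+00 -2.000e-03  2.885e+00] F [0.3 0.8 0.4] gap 68.3 q [ 0.    0.21 -0.24  1.12  0.    0.26]
delta m [-0.0007 -0.0001 -0.0007] rot [-0.    -0.002  0.   ]
```

View pics/w2.png

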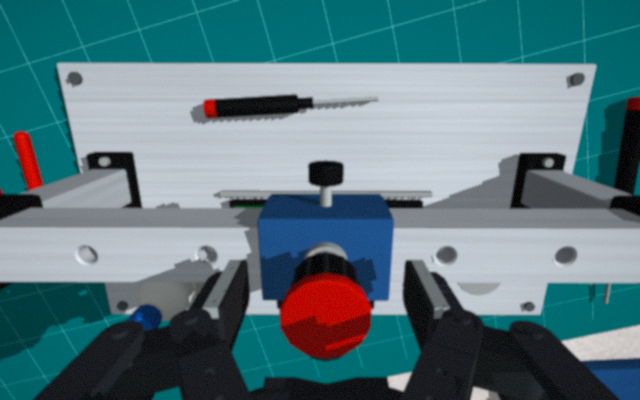

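The fingers straddle the knob evenly, with tips near (240,265) and (410,265) and the cap at (325,315). Now I close.

Call:
servo_tool:
  deltas: "0 0 0 0 0 0; 0 0 0 0 0 0; 0 0 0 0 0 0; 0 0 0 0 0 0; 0 0 0 0 0 0; 0 0 0 0 0 0; 0 0 0 0 0 0; 0 0 0 0 0 0"
  claw: 0
  grip_force: 60

```text
time: 4.2
eef_pos: [561.7, 65.4, 187.9]
tool_rot: [3.141, 0.001, 2.885]
force: [2.3, -0.3, 3.4]
finger_gap: 31.3
```

Call:
servo_tool:
  deltas: "0 0 0 0 0 0; 0 0 0 0 0 0; 0 0 0 0 0 0; 0 0 0 0 0 0; 0 0 0 0 0 0; 0 0 0 0 0 0; 0 0 0 0 0 0; 0 0 0 0 0 0"

```text
time: 5.0
eef_pos: [561.7, 65.4, 187.8]
tool_rot: [3.141, 0.001, 2.885]
force: [1.5, -0.1, 5.6]
finger_gap: 31.4
```

Run:
```python
from h import *
delta([561.1,65.1,187],np.pi-.257)
im=env.read_camera("wrist")[180:400,180:460];cv2.imwrite("pics/w3.png",cv2.resize(im[...,::-1],None,fx=2.5,fy=2.5,interpolation=cv2.INTER_CUBIC))
```

```text
t 5.0 pos [561.7  65.4 187.8] rot [3.141e+00 1.000e-03 2.885e+00] F [ 1.5 -0.1  5.6] gap 31.4 q [ 0.    0.21 -0.24  1.12 -0.    0.26]
delta m [ 0.0005 -0.0004  0.0008] rot [0.    0.001 0.   ]
```

View pics/w3.png

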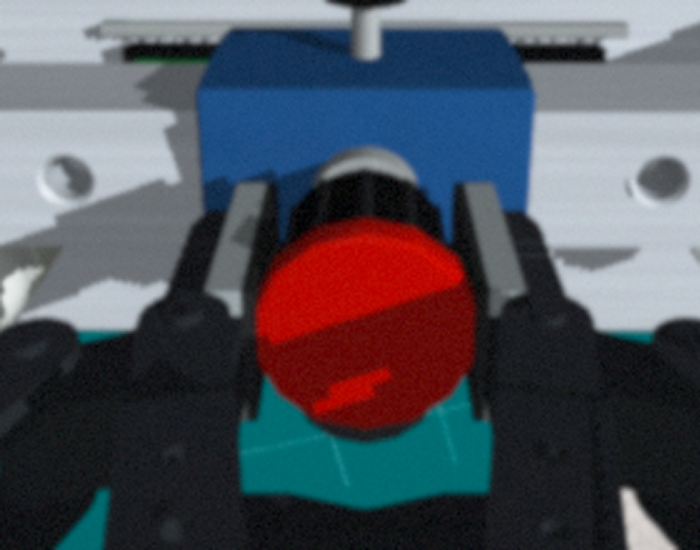

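The pads are round the knob, and the reported gap is 31 mm with about 5.6 N upward on the tool. Now a slow lift, watching the force.

Call:
servo_tool:
  deltas: "0 0 -0.0015 0 0 0; 0 0 -0.003 0 0 0; 0 0 -0.0045 0 0 0; 0 0 -0.006 0 0 0; 0 0 -0.0075 0 0 0; 0 0 -0.009 0 0 0; 0 0 -0.0105 0 0 0; 0 0 -0.0105 0 0 0"

```text
time: 5.85
eef_pos: [561.4, 65.4, 195.6]
tool_rot: [-3.142, -0.001, 2.885]
force: [6.5, 0.1, -7.0]
finger_gap: 31.5
```

Run:
```python
from h import *
delta([561.1,65.1,187],np.pi-.257)
im=env.read_camera("wrist")[180:400,180:460];cv2.imwrite("pics/w4.png",cv2.resize(im[...,::-1],None,fx=2.5,fy=2.5,interpolation=cv2.INTER_CUBIC))
```

```text
t 5.85 pos [561.4  65.4 195.6] rot [-3.142e+00 -1.000e-03  2.885e+00] F [ 6.5  0.1 -7. ] gap 31.5 q [ 0.    0.2  -0.23  1.14  0.    0.26]
delta m [ 0.0002 -0.0003  0.0086] rot [-0.    -0.001  0.   ]
```

View pics/w4.png

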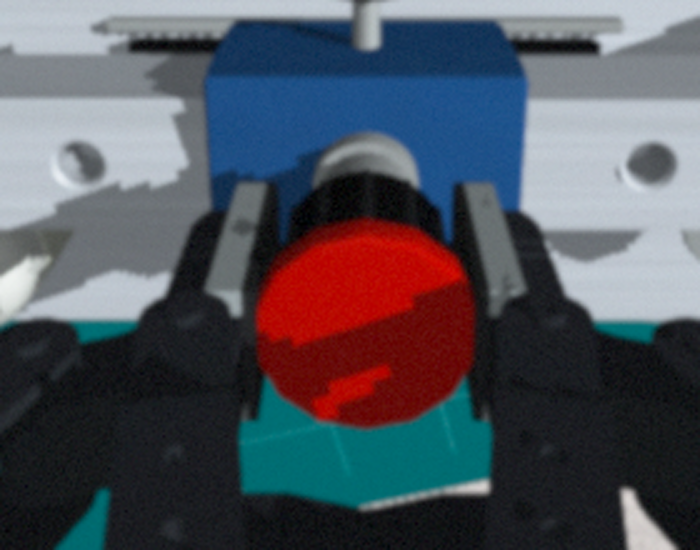

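The knob lifted with the tool: the cap keeps its place between the fingers and more of the steel barrel shows. Compliance took about 2.5 mm, so the lift is near 8 mm. I'll lift a bit more and relieve the sideways force.

Call:
servo_tool:
  deltas: "-0.0005 0 -0.001 0 0 0; -0.001 0 -0.0015 0 0 0; -0.001 0 -0.002 0 0 0; -0.001 0 -0.0025 0 0 0; -0.001 0 -0.003 0 0 0; -0.001 0 -0.003 0 0 0; -0.001 0 -0.003 0 0 0; -0.001 0 -0.003 0 0 0"

```text
time: 6.7
eef_pos: [561.4, 65.3, 197.6]
tool_rot: [-3.141, -0.003, 2.885]
force: [6.4, 0.4, -9.4]
finger_gap: 31.6
```

Call:
servo_tool:
  deltas: "0 0 -0.0005 0 0 0; 0 0 -0.001 0 0 0; 0 0 -0.001 0 0 0; 0 -0.001 -0.001 0 0 0; 0 -0.003 -0.001 0 0 0; 0 -0.006 -0.001 0 0 0; 0 -0.008 -0.001 0 0 0; 0 -0.010 -0.001 0 0 0"

```text
time: 7.5
eef_pos: [558.8, 55.5, 198.5]
tool_rot: [-3.141, -0.003, 2.885]
force: [6.0, -0.3, -10.0]
finger_gap: 31.7
```

Call:
servo_tool:
  deltas: "0 -0.006 0 0 0 0; 0 -0.013 0 0 0 0; 0 -0.021 0 0 0 0; 0 -0.029 0 0 0 0; 0 -0.037 0 0 0 0; 0 -0.043 0 0 0 0; 0 -0.048 0 0 0 0; 0 -0.050 0 0 0 0"

```text
time: 8.3
eef_pos: [546.0, 7.1, 198.6]
tool_rot: [3.141, -0.003, 2.884]
force: [6.7, 0.5, -10.5]
finger_gap: 31.5
```

Run:
```python
from h import *
s0=np.array([561.4,65.3]);u=np.array([-.254,-.967])
delta([545.9,7.0,198],np.pi-.257)
print("slid",[(env.get_state()["eef_pos"][:2]-s0)@u])
im=env.read_camera("top")[150:230,260:400];cv2.imwrite("pics/t5.png",cv2.resize(im[...,::-1],None,fx=5,fy=5,interpolation=cv2.INTER_CUBIC))
im=env.read_camera("wrist");cv2.imwrite("pics/w5.png",im[...,::-1])
```

```text
t 8.3 pos [546.    7.1 198.6] rot [ 3.141e+00 -3.000e-03  2.884e+00] F [  6.7   0.5 -10.5] gap 31.5 q [-0.11  0.17 -0.26  1.14  0.    0.15]
delta m [ 0.     -0.0001  0.0006] rot [ 0.    -0.003 -0.   ]
slid [np.float64(60.20326723168362)]
```

View pics/w5.png

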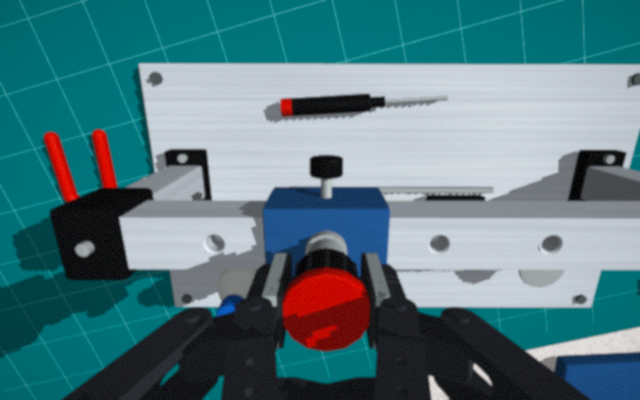

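The sleeve now sits one hole over, towards the board: one free hole is left of it at (214,243) and two right of it at (440,243) and (551,243), and it slid 60.2 mm. I lower in stages and watch the force.

Call:
servo_tool:
  deltas: "0 0 0.001 0 0 0; 0 0 0.002 0 0 0; 0 0 0.0035 0 0 0; 0 0 0.005 0 0 0; 0 0 0.0065 0 0 0; 0 0 0.008 0 0 0; 0 0 0.009 0 0 0; 0 0 0.009 0 0 0"

```text
time: 9.2
eef_pos: [546.3, 7.2, 192.7]
tool_rot: [-3.141, -0.001, 2.885]
force: [0.5, -1.9, -2.4]
finger_gap: 31.4
```

It is below 9 mm, at about 4.9 mm, so the pin is in the hole. Now I push it home.

Call:
servo_tool:
  deltas: "0 0 0.001 0 0 0; 0 0 0.002 0 0 0; 0 0 0.003 0 0 0; 0 0 0.004 0 0 0; 0 0 0.005 0 0 0; 0 0 0.006 0 0 0; 0 0 0.0065 0 0 0; 0 0 0.0065 0 0 0"

```text
time: 10.0
eef_pos: [546.7, 7.4, 187.8]
tool_rot: [3.141, 0.0, 2.885]
force: [-4.9, -0.1, 8.8]
finger_gap: 31.6
```

Call:
servo_tool:
  deltas: "0 0 0.0005 0 0 0; 0 0 0.001 0 0 0; 0 0 0.0015 0 0 0; 0 0 0.0015 0 0 0; 0 0 0.0015 0 0 0; 0 0 0.0015 0 0 0; 0 0 0.0015 0 0 0; 0 0 0.0015 0 0 0"

```text
time: 10.8
eef_pos: [546.8, 7.5, 187.6]
tool_rot: [3.141, 0.001, 2.885]
force: [-8.2, 0.4, 15.2]
finger_gap: 31.7
```

Run:
```python
from h import *
delta([545.9,7.0,187.8],np.pi-.257)
a=env.read_camera("wrist")[180:400,180:460];b=env.read_camera("top")[120:275,205:415]
a=cv2.resize(a,(560,440),interpolation=cv2.INTER_CUBIC)
cv2.imwrite("pics/w6.png",a[...,::-1]);cv2.imwrite("pics/t6.png",cv2.resize(b[...,::-1],None,fx=3.8,fy=3.8,interpolation=cv2.INTER_CUBIC))
```

```text
t 10.8 pos [546.8   7.5 187.6] rot [3.141e+00 1.000e-03 2.885e+00] F [-8.2  0.4 15.2] gap 31.7 q [-0.1   0.18 -0.28  1.11  0.    0.15]
delta m [ 0.0008 -0.0008 -0.0002] rot [0.001 0.001 0.001]
```

View pics/w6.png

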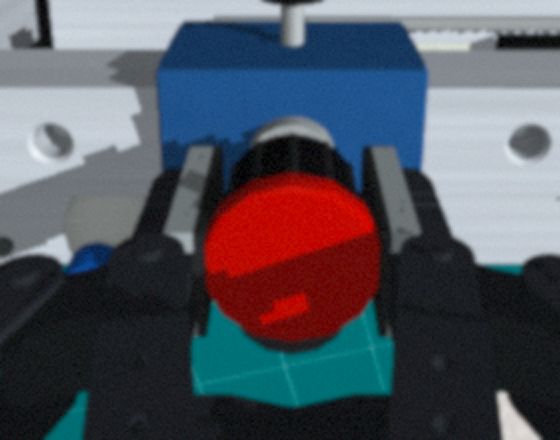

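View pics/t6.png

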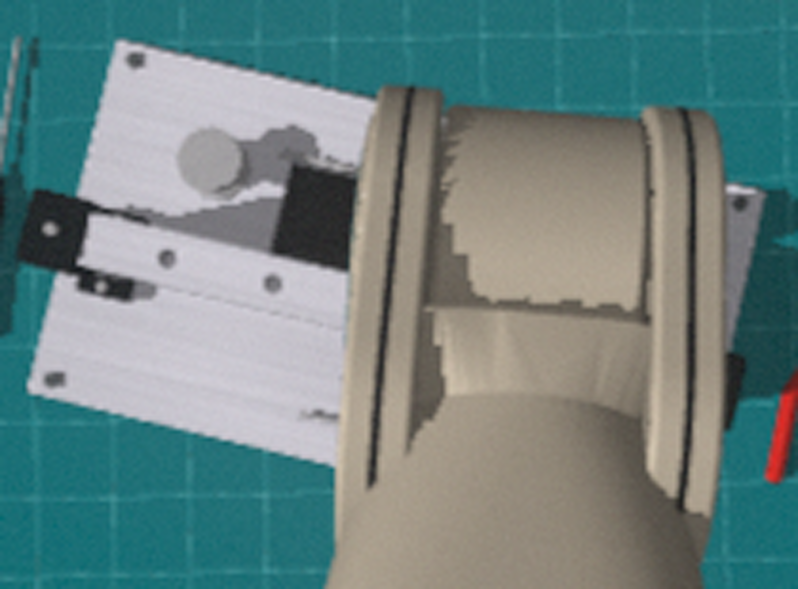

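The push force rose from 8.8 to 15.2 N while z moved only 0.2 mm, so it is on a hard stop. I'll check the knob-to-sleeve picture numerically against the initial home picture.

Run:
```python
from h import *
im=env.read_camera("wrist")[180:400,180:460]
new=cv2.resize(im[...,::-1],None,fx=2.5,fy=2.5,interpolation=cv2.INTER_CUBIC)
home=cv2.imread("pics/w3.png");up=cv2.imread("pics/w4.png")
def m(src,dst,x0,y0,x1,y1,R=25):
    r=cv2.matchTemplate(dst[y0-R:y1+R,x0-R:x1+R],src[y0:y1,x0:x1],cv2.TM_CCOEFF_NORMED);_,v,_,p=cv2.minMaxLoc(r);return p[0]-R,p[1]-R,round(v,3)
for n,b in{"sleeve edge":(420,60,550,130),"cap top":(300,200,440,240),"barrel":(310,135,425,180),"clamp":(335,35,400,70)}.items():
    print(n,"home->up",m(home,up,*b),"home->now",m(home,new,*b))
s=env.get_state();print(s["time"],s["force"],s["eef_pos"])
```

```text
sleeve edge home->up (-7, -10, 0.985) home->now (0, 4, 0.934)
cap top home->up (0, 1, 0.989) home->now (0, -2, 0.989)
barrel home->up (-2, -13, 0.826) home->now (0, -2, 0.994)
clamp home->up (0, -10, 0.997) home->now (0, -2, 0.997)
10.95 [-8.14199076  0.35346614 14.18775279] [546.82817077   7.56583606 187.60574977]
```

```bash
python3 -c "
from h import *
print(env.sign_off());s=env.get_state();print(s['time'],s['force'],s['eef_pos'],s['finger_gap'])"
```

```text
the job is handed in; nothing more can be done
None
the job is handed in; nothing more can be done
```

The camera is now pinned in the next hole on the green-board side (rig y = -60 mm). I handed the job in at about 11 s with the gripper still holding the knob and pressing it down.

**What I did:** I gripped the knob and lifted it about 10.8 mm. I then slid the camera a measured 60.2 mm, lowered the pin into the hole and pushed it home.

**Checks that agree the pin is home:**
- The tool's height is 187.6 mm, against 187.8 mm with the pin home at the start.
- Over the last 1.5 mm of commanded push, the force rose from 8.8 to about 15 N while the tool moved only 0.2 mm, so it is against a hard stop.
- In the wrist picture, the steel barrel and clamp screw sit where they did relative to the cap when the pin was first home.

**Doubtful or not checked:**
- **Finger gap:** it read about 31.5 mm instead of the grip's 28 mm, probably because the pads also touch the 34 mm cap. The lift, slide and push showed no slip.
- **Sleeve edge match:** this one image comparison disagreed with the others by a few pixels; I put it down to the changed background.
- **Sideways force:** about 8 N remains on the tool in the final hold.
- **Bench items:** the arm hid the board carrier and bottle from the top camera in the final view. What was in view (spool, empty carrier and part of the cutters) looked unmoved.

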